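# Free the shaker: park its transit lock pin

## Task

Unlock the bench shaker for use: draw the red-knobbed lock pin straight up out of its bore in the shaker's rail and park it upright, wholly inside the notch of the yellow fork, lowering it in your grip (not dropping it) until its collar rests on the fork. Leave the black-knobbed guide pin seated in its bore.

Things in the scene. Friction and masses are not known exactly. Their poses are not given: they have to be found in the camera images.
- lock_pin_grip (a point): Middle of the red knob of the loose lock pin (0.15 kg), on its axis; z up. Round knob 28 mm wide, 46 tall (grip here, any yaw); below it a steel collar 52 wide, 5 thick; below that a shank 12 wide, 50 long. This point is 23 mm above the collar's top, 28 above its underside, 78 above the shank's tip. It starts with the collar on the rail, the shank loose (about 1.5 mm play) in a bore.
- guide_pin_grip (a point): Middle of the black knob of the guide pin, a loose pin of the same form and sizes as the lock pin, in the other bore of the rail, 150 mm away. Which bore holds which pin varies. It stays where it is.
- notch (a point): Middle of the notch in the yellow fork, on the fork's top face (z = 95 mm). Fork: fixed level plate 96 mm wide, 10 thick; nothing above it, 85 mm free below the notch. Notch 28 mm wide (y), 60 long (x), open above, below and at its -x end, closed at +x. The collar rests on the two prongs. The fork stands left or right of the shaker, turned up to 0.5 rad.
- shaker: Fixed white and blue shaker, 260 x 280 mm; origin at the centre of its underside, x to the back. At its front an aluminium rail, 60 mm wide, 280 long (y), top at z = 104 mm, with two vertical bores at x = -75, y = -75 and +75 mm. Behind it a deck (top at z = 88 mm) with three capped jars 60 mm wide in a row at x = +75 mm, tops at z = 163 mm.

How it is judged:
By the outcome, as a careful person would: the job done as asked, in the order asked, and still so for the second after the job is handed in, with the robot touching nothing.
It also fails if it takes over 43 s, if anything falls off the work surface, if the arm or the gripper's body presses on something with over 40 N, if the wrist force passes 120 N, or if a joint passes its speed limit or range.

## Robot

A 6-joint arm with a two-finger parallel gripper is mounted at the origin on the work surface. World frame = base frame: x ahead of the robot, y to its left, z up, the work surface at z = 0. Lengths are in mm, angles in rad, forces in N, time in s.
With the tool pointing down it reaches from about 350 to 875 mm from the base axis. Payload 4.2 kg.
Tool frame: the origin (TCP) lies at the very end of the fingers, on their centre line; the grasp point (between the pads) lies 19 mm behind it (pinch_z is the distance from the TCP to the grasp point, in mm); z points along the fingers, y is the line along which they close (so a half turn about z gives the same grasp; the last joint's range is limited). The gripper opens to 85 mm and grips with 20 to 120 N. Pads are 22 mm wide; open, the fingers measure 114 mm over their backs; the gripper's body (76 mm by 85 mm) begins 54 mm behind the grasp point. The pads swing forward as they close: fully open they stand 13 mm farther back than shut.
Start: joints at [1.429, 0.385, 0.008, 0, -1.194, -0.259], TCP at [243.814, 575.46, 231.312] pointing down, gripper open.
Joint ranges: [-3.14, 3.14], [-1.21, 2.06], [-1.07, 1.41], [-3.16, 2.05], [-2.99, -0.16], [-3.1, 3.1]. Speed limits (rad/s): [2.79, 2.79, 3.14, 3.14, 3.14, 3.14].

## Interface

Orientations are given as a unit quaternion [x, y, z, w].
In Python, from bench import * gives the robot as it stands.
- The arm moves only by the tool arm_command, never from a script. Its argument "steps" is one flat list of numbers, 4 for each row, row after row: the shift along the tool's x, y, z in m, then the turn about the tool's z in rad. In form: [tx, ty, tz, roll, tx, ty, tz, roll, ...]. A call has 1 to 20 rows; each row shifts and turns the commanded pose from where the row before left it, along the tool's axes as they then stand; what a row does not reach is not made up. A row lasts 1/8 s, in which the tool goes at most 62.5 mm and 10.7 degrees, less where a joint would pass 70% of its speed; a pose out of reach is approached as far as the arm can. A call with a gripper value outside its range is refused whole. "grip" is the finger opening in m, from 0 to 0.0854, set as the call begins (left out, the last holds). The fingers move at their own pace and stop on an object; the grip force is fixed at half the most. Time passes only in rows, so rows that do not move let the fingers close. It gives the time, the measured TCP pose, the force, the opening and the grip force at its end, in the units of the state.
- read_state(): the state, without advancing time (a new reading comes with each control period).
- get_image(name): name is "scene" or "top" or "wrist"; returns the picture (384x512x3 uint8, red, green, blue); there is no depth.
- get_calibration(name): a dict with "camera_matrix" (3x3 intrinsics, pixels), "cam_to_world" (4x4, takes a point from camera to world coordinates). Camera axes: x right, y down, z forward; pixel columns grow to the right and rows downward; lengths in mm; the calibration is good to about 2 mm. A picture is of the moment at which its call begins: read the wrist's pose just before it. get_calibration takes no time and is no camera call; for the wrist camera it gives the pose at the moment of the call.
- job_done(): hands the job in; it is judged then, once.
The state is a dict: "clock": time; "joints": joint angles; "joint_vel": joint speeds; "joint_efforts": joint torques, N m; "position": TCP position; "ee_rot": TCP orientation; "contact_force": force on the tool from outside, world axes, zero at the start; "wrist_torque": the same for the moment, N m; "gripper_width": finger opening in mm; "grasp_force": force on a finger pad.
Only numpy, scipy, OpenCV 4.12 (cv2) and the standard library are available. Lean on these libraries where they do the work, as an engineer would, in place of code of your own. Each camera call takes 0.05 s, during which the arm holds its last target. There are 200 camera calls.

## Working session

There is one attempt and no reset: what is moved stays moved. The work goes in short steps, Python scripts to look and compute and a tool call to move; the robot and the scene stay as the last step left them, time stands still between calls to the robot, and variables do not carry over. Pictures are saved under pics/ and viewed, at most 10 in all, crops included, and the job is handed in when it is done.

Besides the shell and the picture viewer there is one more tool, called by a JSON object that holds its "name" and its "arguments", one argument or row to a line. arm_command: Moves the arm, as the interface text tells. Its arguments: {"type":"object","properties":{"steps":{"type":"array","items":{"type":"number"}},"grip":{"type":"number"}},"required":["steps"]}

```bash
mkdir -p pics
python3 - <<'E'
from bench import *
import cv2,numpy as np
a=get_image("scene");b=get_image("top")
cv2.imwrite("pics/top.png",b[:,:,::-1]);cv2.imwrite("pics/scene.png",a[:,:,::-1])
for n in("scene","top"):
    c=get_calibration(n);print(np.round(c["camera_matrix"],1).tolist(),np.round(c["cam_to_world"],3).tolist())
s=read_state();print(s["position"],s["ee_rot"],s["clock"])
E
```

```text
[[362.3, 0.0, 259.8], [0.0, 362.3, 193.7], [0.0, 0.0, 1.0]] [[-0.874, 0.32, -0.366, 898.614], [0.485, 0.602, -0.634, 620.802], [0.018, -0.731, -0.682, 746.508], [0.0, 0.0, 0.0, 1.0]]
[[437.9, 0.0, 249.2], [0.0, 437.9, 185.9], [0.0, 0.0, 1.0]] [[0.003, -0.995, 0.099, 433.921], [-1.0, -0.005, -0.021, 21.246], [0.021, -0.099, -0.995, 1288.587], [0.0, 0.0, 0.0, 1.0]]
[243.65030442 574.99860484 230.33158928] [ 9.79969724e-01 -1.99144119e-01 -1.33048428e-04  9.71082535e-04] 0.1
```

View pics/top.png

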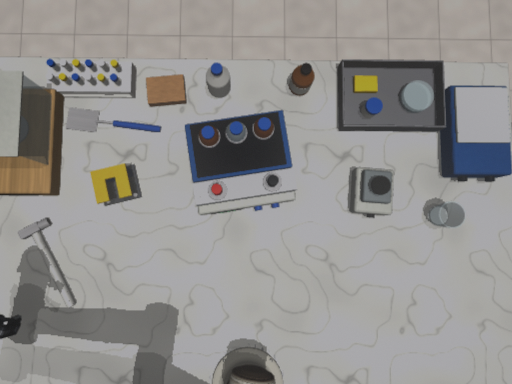

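View pics/scene.png

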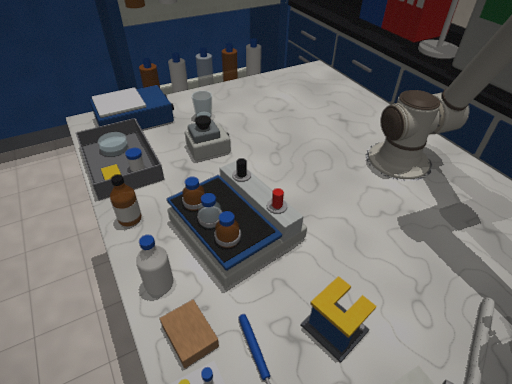

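The top view shows the red knob at (217,189), the black knob at (272,181), and the yellow fork at about (115,185) with its notch opening downward in the image, toward the robot. I'll measure these next.

```bash
cat > h.py <<'E'
import cv2,numpy as np
def ray(c,px,z):
    K=np.array(c["camera_matrix"]);T=np.array(c["cam_to_world"])
    p=np.c_[np.atleast_2d(px),np.ones(len(np.atleast_2d(px)))]
    d=(np.linalg.inv(K)@p.T).T@T[:3,:3].T
    o=T[:3,3]; return o+d*((z-o[2])/d[:,2])[:,None]
def masks(im):
    h=cv2.cvtColor(im,cv2.COLOR_RGB2HSV);H,S,V=cv2.split(h)
    return {"red":((H<8)|(H>172))&(S>170)&(V>90),"yel":(H>20)&(H<32)&(S>170)&(V>100)}
def blobs(m,amin=20):
    n,l,st,c=cv2.connectedComponentsWithStats(m.astype(np.uint8))
    return [(st[i].tolist(),c[i],l==i) for i in range(1,n) if st[i,4]>=amin]
E
python3 - <<'E'
from bench import *
from h import *
for n,f in(("top","pics/top.png"),("scene","pics/scene.png")):
    im=cv2.imread(f)[:,:,::-1].copy();c=get_calibration(n);M=masks(im)
    for s,ct,_ in blobs(M["red"]): print(n,"red",s,ray(c,ct,155 if n=="top" else 132).round(1))
    for s,ct,l in blobs(M["yel"],150):
        cn=cv2.findContours(l.astype(np.uint8),cv2.RETR_EXTERNAL,cv2.CHAIN_APPROX_NONE)[0][0][:,0]
        w=ray(c,cn,95)[:,:2].astype(np.float32)
        r=cv2.minAreaRect(w);print(n,"yel",s,r)
        a=cv2.approxPolyDP(w.reshape(-1,1,2),6,True)[:,0];print(a.round(0).tolist())
E
```

```text
top yel [354, 76, 23, 16, 346] ((844.1217651367188, -329.9185485839844), (43.54915237426758, 62.52739715576172), 0.6061049699783325)
[[863.0, -298.0], [822.0, -300.0], [826.0, -360.0], [866.0, -358.0]]
top yel [91, 165, 40, 38, 831] ((558.0691528320312, 373.8817138671875), (86.04422760009766, 93.35617065429688), 14.02880859375)
[[608.0, 339.0], [588.0, 428.0], [506.0, 409.0], [514.0, 380.0], [569.0, 392.0], [577.0, 376.0], [575.0, 360.0], [523.0, 348.0], [528.0, 321.0]]
scene red [273, 189, 10, 8, 63] [[526.8  65.9 132. ]]
scene yel [101, 165, 19, 15, 180] ((873.113037109375, -259.2249755859375), (54.6401252746582, 42.8114013671875), 88.92477416992188)
[[853.0, -282.0], [894.0, -283.0], [893.0, -234.0], [881.0, -232.0], [867.0, -244.0], [855.0, -238.0]]
scene yel [311, 277, 65, 59, 1577] ((558.8629760742188, 376.04583740234375), (89.3448486328125, 95.31710052490234), 13.889608383178711)
[[528.0, 320.0], [613.0, 341.0], [591.0, 431.0], [505.0, 410.0], [513.0, 380.0], [571.0, 391.0], [573.0, 365.0], [520.0, 350.0]]
```

Run:
```python
import cv2
a=cv2.imread("pics/top.png")[150:220,80:240];cv2.imwrite("pics/c1.png",cv2.resize(a,(800,350),interpolation=cv2.INTER_CUBIC))
```

```text
(no output)
```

View pics/c1.png

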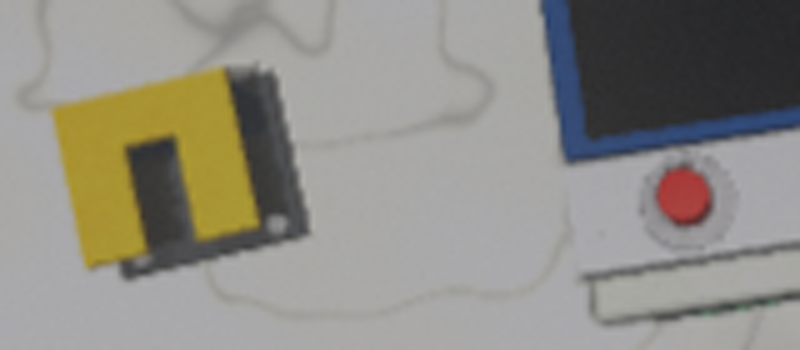

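The crop shows the red knob at top-image (216.6,189), on its collar, and the fork at about 14° yaw with its notch opening toward the robot. I'll refine the red position and work out the first move.

```bash
cat >> h.py <<'E'
def masks(im):
    h=cv2.cvtColor(im,cv2.COLOR_RGB2HSV);H,S,V=cv2.split(h)
    return {"red":((H<6)|(H>172))&(S>130)&(V>70),"yel":(H>20)&(H<32)&(S>150)&(V>80)}
def totool(s,tgt):
    from scipy.spatial.transform import Rotation as R
    return R.from_quat(s["ee_rot"]).inv().apply(np.array(tgt)-s["position"])
E
python3 - <<'E'
from bench import *
from h import *
for n in("top","scene"):
    im=cv2.imread(f"pics/{n}.png")[:,:,::-1].copy();c=get_calibration(n)
    for s,ct,_ in blobs(masks(im)["red"]): print(n,"red",s,ct,ray(c,ct,155 if n=="top" else 132).round(1))
s=read_state()
w=get_calibration("wrist");print(np.round(w["cam_to_world"],2).tolist(),w["camera_matrix"])
print(totool(s,[525,71,230]),totool(s,[544.5,371.5,230]))
E
```

```text
top red [212, 184, 10, 11, 84] [216.25       188.79761905] [[538.2  83.4 155. ]]
scene red [382, 1, 22, 36, 148] [394.41891892  22.59459459] [[-670.6 -755.   132. ]]
scene red [402, 0, 5, 14, 20] [403.7   6.9] [[-915.1 -931.9  132. ]]
scene red [412, 0, 40, 42, 976] [432.13319672  18.87397541] [[-897.5 -710.2  132. ]]
scene red [404, 18, 9, 22, 55] [408.12727273  30.2       ] [[-650.8 -641.   132. ]]
scene red [272, 189, 12, 20, 186] [277.37634409 198.14516129] [[538.4  83.8 132. ]]
[[-0.39, -0.87, -0.29, 317.69], [-0.92, 0.37, 0.12, 544.83], [0.0, 0.31, -0.95, 372.18], [0.0, 0.0, 0.0, 1.0]] [[284.28078476   0.         259.29640169]
 [  0.         284.28078476 192.5247775 ]
 [  0.           0.           1.        ]]
[455.74993175 354.20782594   1.08193831] [356.4148973   69.93203101   0.51330479]
```

Two views agree on red at (538.3, 83.6). I'll first pass over the fork to look at it from close up.

{"name": "arm_command", "arguments": {
  "steps": [0.0356,0.007,0,0,0.0356,0.007,0,0,0.0356,0.007,0,0,0.0356,0.007,0,0,0.0356,0.007,0,0,0.0356,0.007,0,0,0.0356,0.007,0,0,0.0356,0.007,0,0,0.0356,0.007,0,0,0.0356,0.007,0,0,0,0,0,0,0,0,0,0],
  "grip": 0.0854
}}

```text
clock: 1.6
position: [543.9, 372.0, 230.7]
ee_rot: [0.98, -0.199, -0.0, 0.0]
contact_force: [0.3, 1.0, -0.4]
gripper_width: 85.4
grasp_force: 0.0
```

Run:
```python
from bench import *
from h import *
s=read_state();c=get_calibration("wrist");im=get_image("wrist");cv2.imwrite("pics/w1.png",im[:,:,::-1])
print(s["clock"],s["position"],s["ee_rot"])
for b,ct,l in blobs(masks(im)["yel"],150):
    cn=cv2.findContours(l.astype(np.uint8),cv2.RETR_EXTERNAL,cv2.CHAIN_APPROX_NONE)[0][0][:,0]
    w=ray(c,cn,95)[:,:2].astype(np.float32)
    print(b,cv2.minAreaRect(w));print(cv2.approxPolyDP(w.reshape(-1,1,2),5,True)[:,0].round(1).tolist())
print(totool(s,[538.3,83.6,215]))
```

```text
1.6 [543.9426958  372.01021038 230.6823698 ] [ 9.79955883e-01 -1.99213698e-01 -4.38482446e-04  4.22442267e-04]
[188, 105, 126, 92, 3905] ((558.0861206054688, 376.6884765625), (89.56517791748047, 95.28356170654297), 14.553532600402832)
[[527.0, 321.29998779296875], [545.9000244140625, 326.20001220703125], [545.0, 331.79998779296875], [612.5, 342.20001220703125], [590.0999755859375, 430.3999938964844], [577.7999877929688, 430.1000061035156], [582.9000244140625, 426.29998779296875], [574.0999755859375, 416.20001220703125], [579.5999755859375, 413.5], [568.0999755859375, 404.6000061035156], [576.2999877929688, 367.1000061035156], [519.4000244140625, 352.5]]
[220, 180, 45, 50, 1309] ((531.8029174804688, 402.4823913574219), (50.8216667175293, 34.39006423950195), 13.84000301361084)
[[557.7999877929688, 401.70001220703125], [538.4000244140625, 419.8999938964844], [503.79998779296875, 411.5], [513.2999877929688, 380.70001220703125], [551.5999755859375, 390.0]]
[107.42337318 267.70577119  15.87656002]
```

View pics/w1.png

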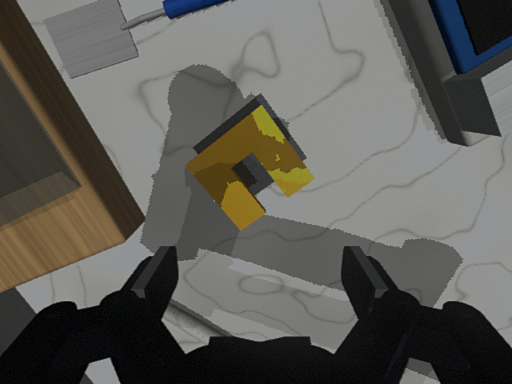

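The wrist view shows the fork at about (250,165). The notch middle comes out near (544.5, 372.7) with yaw of about 0.244. Next I'll move above the red pin.

{"name": "arm_command", "arguments": {
  "steps": [0.01343,0.03346,0,0,0.01343,0.03346,0,0,0.01343,0.03346,0,0,0.01343,0.03346,0,0,0.01343,0.03346,0,0,0.01343,0.03346,0,0,0.01343,0.03346,0,0,0.01343,0.03346,0,0,0,0,0,0,0,0,0,0]
}}

```text
clock: 2.9
position: [538.6, 84.6, 231.6]
ee_rot: [0.98, -0.199, 0.0, -0.0]
contact_force: [-0.5, -0.6, -0.2]
gripper_width: 85.5
grasp_force: 0.0
```

Run:
```python
from bench import *
from h import *
s=read_state();c=get_calibration("wrist");im=get_image("wrist");cv2.imwrite("pics/w2.png",im[:,:,::-1])
print(s["clock"],s["position"],s["ee_rot"])
for b,ct,l in blobs(masks(im)["red"],60): print(b,ct,ray(c,ct,135).round(1),ray(c,ct,155).round(1))
print(totool(s,[538.3,83.6,116]))
```

```text
2.9 [538.6439811   84.62827467 231.55288432] [ 9.80087981e-01 -1.98563422e-01  2.24869112e-04 -2.59263570e-04]
[243, 174, 32, 43, 1082] [258.64417745 195.93900185] [[538.   86.7 135. ]] [[544.3  84.  155. ]]
[4.43315664e-02 1.15011738e+00 1.15552239e+02]
```

View pics/w2.png

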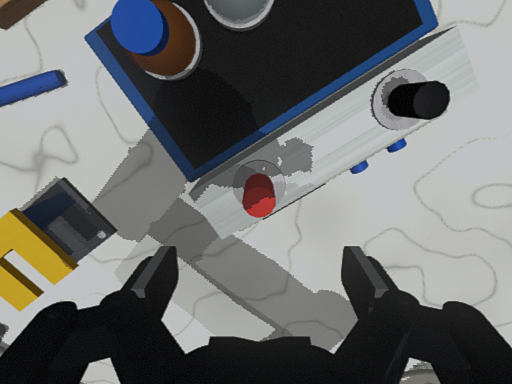

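The red knob at (259,196) is centred on the finger plane; the black pin stands clear at (415,98). I'll descend and then close.

{"name": "arm_command", "arguments": {
  "steps": [0,0,0.02,0,0,0,0.02,0,0,0,0.02,0,0,0,0.02,0,0,0,0.016,0,0,0,0.01,0,0,0,0.006,0,0,0,0.003,0,0,0,0,0,0,0,0,0]
}}

```text
clock: 4.2
position: [539.1, 83.8, 116.8]
ee_rot: [0.98, -0.199, 0.0, -0.0]
contact_force: [-0.5, 0.2, -0.5]
gripper_width: 85.2
grasp_force: 0.0
```

{"name": "arm_command", "arguments": {
  "steps": [0,0,0,0,0,0,0,0,0,0,0,0,0,0,0,0,0,0,0,0,0,0,0,0,0,0,0,0,0,0,0,0],
  "grip": 0.015
}}

```text
clock: 5.2
position: [539.1, 83.9, 116.7]
ee_rot: [0.98, -0.199, 0.0, -0.0]
contact_force: [-0.3, 0.5, 3.0]
gripper_width: 26.6
grasp_force: 59.0
```

Gripped. I'll lift straight up.

{"name": "arm_command", "arguments": {
  "steps": [0,0,-0.003,0,0,0,-0.005,0,0,0,-0.008,0,0,0,-0.01,0,0,0,-0.01,0,0,0,-0.01,0,0,0,-0.01,0,0,0,-0.01,0,0,0,-0.01,0,0,0,-0.01,0,0,0,-0.006,0,0,0,0,0,0,0,0,0]
}}

```text
clock: 6.82
position: [538.5, 83.7, 207.9]
ee_rot: [0.98, -0.199, -0.0, 0.0]
contact_force: [-0.2, -1.0, -1.9]
gripper_width: 26.7
grasp_force: 59.3
```

Run:
```python
from bench import *
from h import *
s=read_state();c=get_calibration("wrist");im=get_image("wrist");cv2.imwrite("pics/w3.png",im[:,:,::-1])
print(s["position"],s["gripper_width"],s["grasp_force"],s["contact_force"])
for b,ct,l in blobs(masks(im)["red"],60): print(b,ct)
print(totool(s,[544.5,372.7,190]))
```

```text
[538.47926981  83.66484989 207.89819044] 26.706119897635595 59.34899032115936 [-0.19323184 -1.04681785 -1.94006268]
[229, 224, 61, 94, 4538] [259.53393565 272.48479506]
[-107.23355932 -268.47885089   17.83207199]
```

View pics/w3.png

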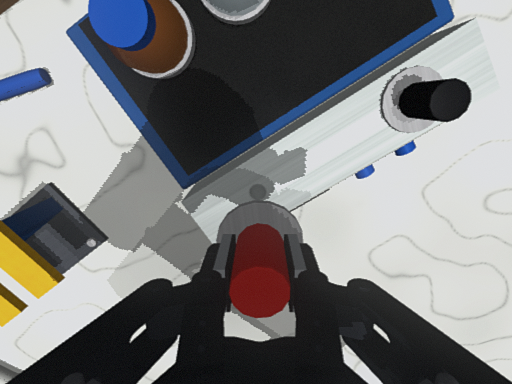

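The pin hangs upright in the pads, its bore is empty at (258,190), and the guide pin is still seated. I'll carry it to the fork.

{"name": "arm_command", "arguments": {
  "steps": [-0.0042,-0.0105,0,0,-0.009,-0.022,0,0,-0.009,-0.0225,0,0,-0.009,-0.0225,0,0,-0.009,-0.0225,0,0,-0.009,-0.0225,0,0,-0.009,-0.0225,0,0,-0.009,-0.0225,0,0,-0.009,-0.0225,0,0,-0.009,-0.0225,0,0,-0.009,-0.0225,0,0,-0.009,-0.0225,0,0,-0.004,-0.011,0,0,0,0,0,0,0,0,0,0]
}}

```text
clock: 8.75
position: [544.8, 372.2, 208.3]
ee_rot: [0.98, -0.199, -0.0, 0.0]
contact_force: [0.5, 0.3, -0.6]
gripper_width: 26.6
grasp_force: 59.4
```

Run:
```python
from bench import *
from h import *
s=read_state();c=get_calibration("wrist");im=get_image("wrist");cv2.imwrite("pics/w4.png",im[:,:,::-1])
print(s["position"],s["gripper_width"])
k=ray(c,[260,292],s["position"][2]+38.3)[0];print("knob",k)
print("cmd",totool(s,[544.5,372.7,s["position"][2]])-[0,0,0], totool(s,k))
```

```text
[544.76814001 372.1606909  208.29224658] 26.634703520425674
knob [545.68105123 372.52127966 246.59224658]
cmd [-4.57506386e-01 -3.91715793e-01 -1.23102723e-04] [  0.69164908  -0.66731993 -38.30051875]
```

View pics/w4.png

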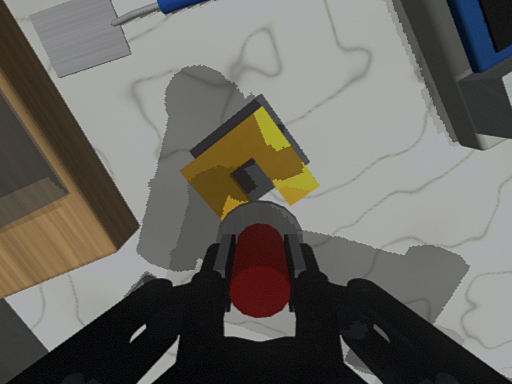

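The pin is within 1 mm of the notch middle; the fork is at (250,165) in the image and the collar at (260,215) hides the notch mouth. Seated TCP z should be about 107.7, so I'll lower to just above that.

{"name": "arm_command", "arguments": {
  "steps": [0,0,0.005,0,0,0,0.01,0,0,0,0.01,0,0,0,0.01,0,0,0,0.01,0,0,0,0.01,0,0,0,0.01,0,0,0,0.01,0,0,0,0.01,0,0,0,0.007,0,0,0,0.003,0,0,0,0.002,0,0,0,0,0,0,0,0,0]
}}

```text
clock: 10.55
position: [545.0, 372.9, 111.7]
ee_rot: [0.98, -0.199, 0.0, -0.0]
contact_force: [-0.2, -0.4, -2.1]
gripper_width: 26.8
grasp_force: 59.4
```

Run:
```python
from bench import *
from h import *
im=get_image("scene");cv2.imwrite("pics/s5.png",cv2.resize(im[240:370,270:410,::-1],None,fx=4,fy=4))
```

```text
(no output)
```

View pics/s5.png

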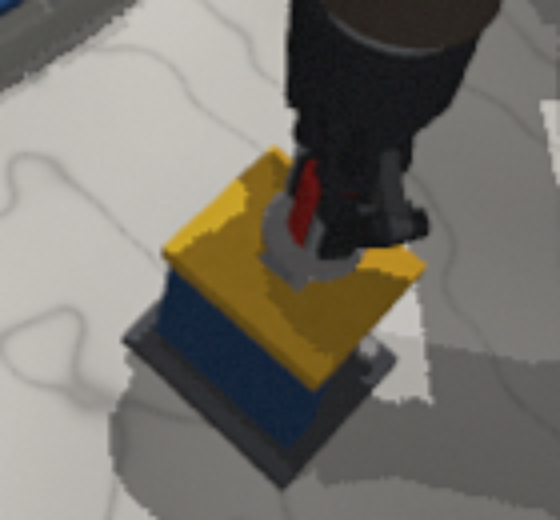

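The collar at (310,240) is just above the fork, and the shank has entered the notch with no contact force. I'll lower the last millimetres gently.

{"name": "arm_command", "arguments": {
  "steps": [0,0,0.0015,0,0,0,0.001,0,0,0,0.0005,0,0,0,0,0,0,0,0,0]
}}

```text
clock: 11.22
position: [544.8, 372.8, 108.3]
ee_rot: [0.98, -0.199, 0.0, 0.0]
contact_force: [0.1, -0.0, -0.7]
gripper_width: 26.7
grasp_force: 59.4
```

{"name": "arm_command", "arguments": {
  "steps": [0,0,0.0005,0,0,0,0,0,0,0,0,0]
}}

```text
clock: 11.6
position: [544.8, 372.8, 107.8]
ee_rot: [0.98, -0.199, -0.0, -0.0]
contact_force: [0.3, 0.0, -1.6]
gripper_width: 26.8
grasp_force: 59.4
```

{"name": "arm_command", "arguments": {
  "steps": [0,0,0.0005,0,0,0,0,0,0,0,0,0]
}}

```text
clock: 11.98
position: [544.8, 372.8, 107.7]
ee_rot: [0.98, -0.199, 0.0, -0.0]
contact_force: [-1.3, -1.5, 2.3]
gripper_width: 26.7
grasp_force: 59.6
```

{"name": "arm_command", "arguments": {
  "steps": [0,0,0.0005,0,0,0,0,0,0,0,0,0]
}}

```text
clock: 12.35
position: [544.9, 372.8, 107.7]
ee_rot: [0.98, -0.199, 0.0, -0.0]
contact_force: [-2.2, -0.7, 5.0]
gripper_width: 26.4
grasp_force: 60.0
```

The collar is resting: upward force is rising and z has stalled. I'll release and retreat straight up.

{"name": "arm_command", "arguments": {
  "steps": [0,0,0,0,0,0,0,0,0,0,0,0,0,0,0,0,0,0,0,0,0,0,0,0,0,0,0,0],
  "grip": 0.0854
}}

```text
clock: 13.22
position: [544.8, 372.8, 106.8]
ee_rot: [0.98, -0.199, -0.0, 0.0]
contact_force: [0.3, -0.2, 1.2]
gripper_width: 85.5
grasp_force: 0.0
```

{"name": "arm_command", "arguments": {
  "steps": [0,0,-0.005,0,0,0,-0.015,0,0,0,-0.02,0,0,0,-0.02,0,0,0,-0.02,0,0,0,-0.02,0,0,0,-0.015,0,0,0,-0.005,0,0,0,0,0,0,0,0,0]
}}

```text
clock: 14.48
position: [544.4, 372.5, 225.8]
ee_rot: [0.98, -0.199, -0.001, 0.001]
contact_force: [-0.0, 0.0, -0.1]
gripper_width: 85.7
grasp_force: 0.0
```

Run:
```python
from bench import *
from h import *
s=read_state();c=get_calibration("wrist");im=get_image("wrist");a=get_image("scene")
cv2.imwrite("pics/f.png",cv2.hconcat([cv2.resize(im,(400,300)),cv2.resize(a[130:370,130:450],(400,300))])[:,:,::-1])
print(s["position"],s["gripper_width"])
for b,ct,l in blobs(masks(im)["red"],60): print(b,ct,ray(c,ct,126).round(1))
```

```text
[544.44680819 372.49811662 225.80745412] 85.6616897416536
[244, 186, 31, 30, 712] [258.99719101 200.59129213] [[538.4 376.4 126. ]]
```

View pics/f.png

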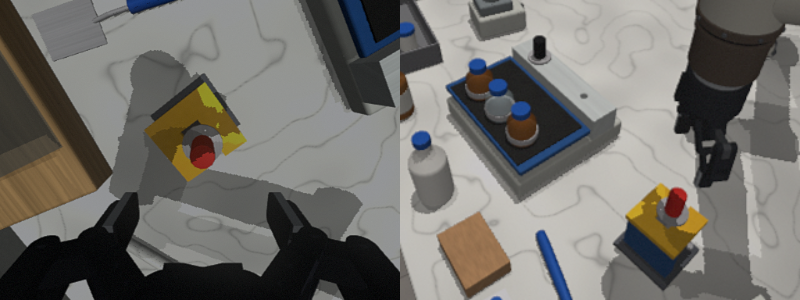

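The wrist view (left half, about (203,150)) and the scene view (right half, about (675,205)) show the red pin upright in the notch with its collar on the fork. The black pin is seated at (540,48), and the gripper is clear. I'll hand in.

```bash
python3 -c "
from bench import *
print(job_done())"
```

```text
the job is handed in; nothing more can be done
None
```

The red lock pin is parked upright in the fork's notch with its collar resting on the prongs, the black guide pin is still seated in its bore, and the job was handed in at about 14.5 s (limit 43 s).

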